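# Slide the specimen carriage round the bent rod to the loupe

### The arm

A 6-joint arm with a two-finger parallel gripper is mounted at the origin on a cart in front of the work surface, level with it; the furniture and walls round the work are solid. World frame = base frame: x ahead of the robot, y to its left, z up, the work surface at z = 0. Lengths are in m, angles in rad, forces in N, time in s.
With the tool pointing down it reaches from about 0.35 to 0.85 m from the base axis. Payload 8.1 kg.
Tool frame: the origin (TCP) lies midway between the tips of the shut fingers; the grasp point (between the pads) lies 19 mm behind it (robot.grip_point_offset is the distance from the TCP to the grasp point, in m); z points along the fingers, y is the line along which they close (so a half turn about z gives the same grasp; the last joint's range is limited). The gripper opens to 93 mm and grips with 3 to 60 N. Pads are 15 mm wide; open, the fingers measure 128 mm over their backs; the gripper's body (75 mm by 188 mm) begins 65 mm behind the grasp point.
Start: joints at [1.087, 0.13, 1.488, -0, 1.523, -0.085], TCP at [0.233, 0.553, 0.219] pointing down, gripper open.
Joint ranges: [-2.96, 2.96], [-0.89, 2.26], [0.02, 2.5], [-1.34, 4.48], [0, 2.73], [-2.66, 2.66]. Speed limits (rad/s): [2.39, 2.39, 2.79, 3.14, 3.14, 3.14].

### API

Orientations are given as a rotation vector (axis times angle).
In Python, from plant import robot, read_camera, job gives the robot as it stands.
- The arm moves only by the shell command python3 -m inch 'ROWS' [FORCE]. ROWS is JSON, one flat list of numbers, 5 for each row, row after row: the shift along the world's x, y, z in mm, then the turn about the world's z in degrees, then the opening in per cent of the stroke, from 0 (shut) to 100 (fully open). In form: [dx, dy, dz, yaw, hand, dx, dy, dz, yaw, hand, ...]. A call has 1 to 10 rows; each row is the pose to reach, as a shift and turn from the pose commanded when the call began; what a row does not reach only later rows make up. A row lasts 1/12 s, in which the tool goes at most 41.7 mm and 7.16 degrees, less where a joint would pass 70% of its speed; a pose out of reach is approached as far as the arm can. A call with a gripper value outside its range is refused whole. The fingers move at their own pace and stop on an object; FORCE is the grip in N (left out, the last holds). Time passes only in rows, so rows that repeat a pose let the fingers close. It gives the time, the measured TCP pose, the force, the opening and the grip force at its end, in the units of the state.
- robot.read_state(): the state, without advancing time (a new reading comes with each control period).
- read_camera(name): name is "scene" or "top" or "wrist"; returns a dict with "image" (400x640x3 uint8, blue, green, red), "K" (3x3 intrinsics, pixels), "extrinsics" (4x4, takes a point from world to camera coordinates); the wrist camera has in their place "mount" (4x4, takes a point from camera to tool coordinates, whose origin is the TCP and whose axes are the flange's). Camera axes: x right, y down, z forward; pixel columns grow to the right and rows downward; lengths in m; the calibration is good to about 2 mm. A picture is of the moment at which its call begins: read the wrist's pose just before it. There is no depth.
- job.close_job(): hands the job in; it is judged then, once.
The state is a dict: "t": time; "q": joint angles; "dq": joint speeds; "joint_torque": joint torques, N m; "tool_pos": TCP position; "orientation": TCP orientation; "force": force on the tool from outside, world axes, zero at the start; "wrist_torque": the same for the moment, N m; "opening": finger opening in m; "gripper_force": force on a finger pad.
Only numpy, scipy, OpenCV 4.12 (cv2) and the standard library are available. Lean on these libraries where they do the work, as an engineer would, in place of code of your own. Each camera call takes 0.05 s, during which the arm holds its last target. There are 200 camera calls.

### The job

The bored specimen carriage sits in the middle of a bent guide rod. Slide it along the rod, turning it with the bend, to the end where the small black stand loupe stands (not the end with the round tin), right up against the end block, and let go. Leave the loupe where it is.

Things in the scene. Friction and masses are not known exactly. Their poses are not given: they have to be found in the camera images.
- carriage_grip (a point): Centre of the black grip fin on the carriage, 75 mm above the bench; fin 14 mm thick (x), 28 long along the rod (y), 34 high. Under it a grey block 40 x 28 mm, top 58 mm above the bench, slides on the plate; its 23 mm bore runs along y over the rod (6 mm play, turns about 20 degrees). At +x a low cup with a specimen. 0.27 kg, slides easily. Axes start parallel to the rail's.
- rail: Fixed plate 170x330x10 mm with a level 10 mm steel rod, axis 34 mm up. Origin on the bench under the rod's middle. Rod in this frame (mm): straight at x=0 from y=-30 to 30; each side then bends 60 degrees towards -x (the robot), radius 90, centres x=-90, y=+30 and -30; then 55 straight to the middle of an end block (16 along the rod, 50 high) at x=-93, y=+135 or -135.
- left_home (a point): Where the fin's centre is when the carriage touches the end block at the rail's +y (left) end, 22 mm short of the block's middle: x=-73.5, y=124.4, z=75 mm in the rail's frame; the carriage is then turned +60 degrees about the vertical from the rail's axes. The right end mirrors it: y=-124.4 mm, turned -60 degrees. This point's own axes are the rail's.
- loupe: Small black stand loupe, a round barrel 39 mm across and 24 mm high, loose, on a round pad of the plate (10 mm high) about 55 mm beyond one of the two end blocks (either, at rail y about +163 or -163 mm); origin at the centre of its underside. A white and yellow round tin, 60 mm across and 24 mm high, stands beyond the other end block.
Things that resemble listed ones, but are neither listed nor needed, are in the scene too. What is shaped like the loupe but pink or purple is not meant.

How it is judged:
By the outcome, as a careful person would: the job done as asked, in the order asked, and still so for the second after the job is handed in, with the robot touching nothing.
It also fails if it takes over 38 s, if anything falls off the work surface, if the arm or the gripper's body presses on something with over 40 N, if the wrist force passes 120 N, or if a joint passes its speed limit or range.

## Working session

There is one attempt and no reset: what is moved stays moved. The work goes in short steps, Python scripts to look and compute and a shell command to move; the robot and the scene stay as the last step left them, time stands still between calls to the robot, and variables do not carry over. Pictures are saved under pics/ and viewed, at most 10 in all, crops included, and the job is handed in when it is done.

```bash
mkdir -p pics; ls; python3 - <<'E'
from plant import robot, read_camera
import cv2,numpy as np
print(robot.read_state()["tool_pos"],robot.read_state()["orientation"],robot.grip_point_offset)
for n in("scene","top"):
    c=read_camera(n);cv2.imwrite(f"pics/{n}0.png",c["image"]);np.savez(n+"0.npz",**c)
    print(n,c["K"].round(1).tolist(),c["extrinsics"].round(3).tolist())
E
```

```text
pics
[0.23270818 0.5524151  0.2175901 ] [-6.22183819e-01 -3.07885470e+00  2.78811827e-03] 0.0188
scene [[387.6, 0.0, 312.6], [0.0, 387.6, 199.4], [0.0, 0.0, 1.0]] [[0.587, -0.81, 0.015, -0.358], [-0.519, -0.39, -0.761, 0.297], [0.622, 0.439, -0.649, 0.631], [0.0, 0.0, 0.0, 1.0]]
top [[366.2, 0.0, 320.4], [0.0, 366.2, 198.5], [0.0, 0.0, 1.0]] [[0.012, -1.0, -0.001, -0.06], [-0.987, -0.011, -0.161, 0.507], [0.161, 0.002, -0.987, 0.854], [0.0, 0.0, 0.0, 1.0]]
```

View pics/top0.png

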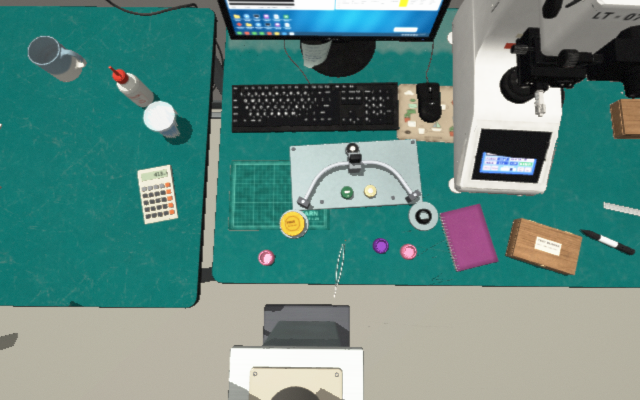

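View pics/scene0.png

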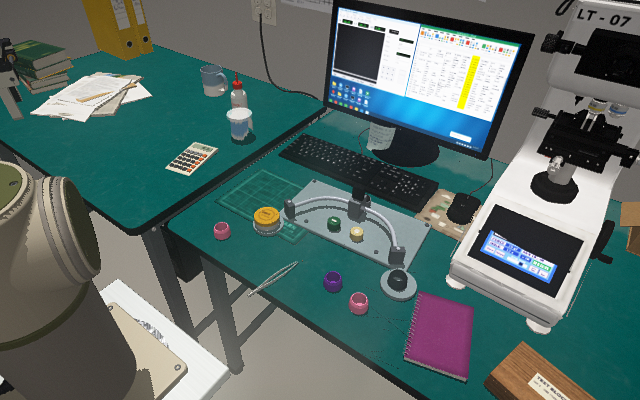

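```bash
python3 - <<'E'
import cv2
a=cv2.imread("pics/top0.png")[130:250,275:455]
cv2.imwrite("pics/crop0.png",cv2.resize(a,None,fx=4.4,fy=4.4,interpolation=cv2.INTER_CUBIC))
E
```

```text
(no output)
```

View pics/crop0.png

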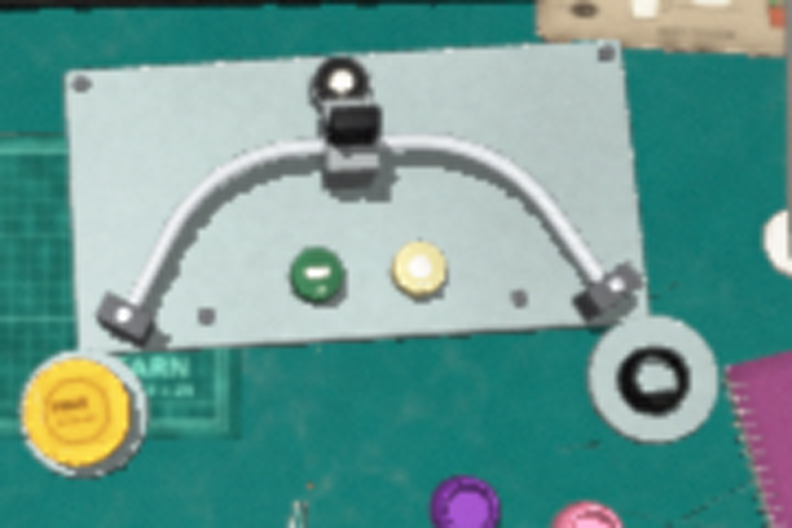

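The crop shows the black loupe on its pad at the right, top px (424,216). The tin is at left (293,224), and the pink and purple lookalikes sit off the rail at (266,258), (408,251) and (381,246). So the target is the right end (rail -y). Block tops are at about (303,201) and (415,195), and the fin top at about (355.5,158).

```bash
cat > h.py <<'E'
import numpy as np,cv2
def cast(c,px,z):
    K,E=c["K"],c["extrinsics"];R,t=E[:3,:3],E[:3,3]
    o=-R.T@t;d=R.T@np.linalg.solve(K,[*px,1.]);return (o+d*(z-o[2])/d[2])*1000
E
python3 - <<'E'
from h import *
c=dict(np.load("top0.npz"))
f=lambda u,v,z:cast(c,(275+u/4.4-.4,130+v/4.4-.4),z)
L=f(125,310,.05);R=f(615,283,.05)
y=(L-R)[:2];print("blocks",L.round(),R.round(),np.linalg.norm(y),"want 270");y/=np.linalg.norm(y)
x=np.array([y[1],-y[0]]);yaw=np.degrees(np.arctan2(-y[0],y[1]))
O=(L+R)[:2]/2+93*x;print("yaw",yaw,"origin",O,"loupe",f(655,380,.034).round())
a=f(67,72,.01);b=f(620,42,.01);d=a-b;print("plate edge",np.linalg.norm(d),np.degrees(np.arctan2(-d[0],d[1])))
print("fin top",f(355,114,.092),"home R",O-73.5*x-124.4*y)
print("cam",-c["extrinsics"][:3,:3].T@c["extrinsics"][:3,3])
# bearing of rod angle etc
E
```

```text
blocks [502. -12.  50.] [ 520. -281.   50.] 270.13427548859823 want 270
yaw 3.855980025725339 origin [ 603.72486859 -140.23112993] loupe [ 468. -306.   34.]
plate edge 326.6980884091166 3.880212795957601
fin top [ 602.4636169  -134.47418017   92.        ] home R [ 538.75700024 -269.29230178]
cam [ 0.36378902 -0.05579004  0.92404708]
```

```bash
python3 - <<'E'
from h import *
t=dict(np.load("top0.npz"));s=dict(np.load("scene0.npz"))
P=lambda c:c["K"]@c["extrinsics"][:3]
for n,a,b in [("panel TL",(479,129),(487,225)),("panel BL",(472,181),(465,286)),("panel TR",(551,131),(583,247)),("base front-left",(456,188),(450,268)),("loupe",(424,216),(399,277)),("blockR",(414.5,194.5),(398,247)),("fin top",(355.3,156),(361,190))]:
    X=cv2.triangulatePoints(P(t),P(s),np.float64(a),np.float64(b));print(n,(X[:3]/X[3]*1000).ravel().round())
E
```

```text
panel TL [ 665. -419.   88.]
panel BL [ 556. -431.    6.]
panel TR [ 654. -574.  126.]
base front-left [ 538. -386.   43.]
loupe [ 470. -311.   26.]
blockR [ 518. -281.   53.]
fin top [ 607. -137.   75.]
```

```bash
python3 -m inch '[40,-40,0,-7,70,80,-80,0,-14,70,110,-120,0,-21,70,140,-160,0,-28,70,170,-200,0,-35,70,200,-240,0,-42,70,225,-280,0,-49,70,250,-320,0,-56,70,270,-360,0,-63,70,290,-400,0,-63,70]' 30; python3 -m inch '[20,-40,0,0,60,40,-80,0,0,60,60,-120,0,0,60,75,-160,0,0,60,75,-200,0,0,60,77,-240,0,0,60,78,-270,0,0,60,80,-287,0,0,60,80,-287,0,0,60,80,-287,0,0,60]'; python3 - <<'E'
from plant import robot, read_camera
from h import *
s=robot.read_state();print(s["tool_pos"],s["orientation"],s["q"],s["opening"])
from scipy.spatial.transform import Rotation as R
w=read_camera("wrist");cv2.imwrite("pics/w1.png",w["image"])
T=np.eye(4);T[:3,:3]=R.from_rotvec(s["orientation"]).as_matrix();T[:3,3]=s["tool_pos"]
np.savez("w1.npz",K=w["K"],extrinsics=np.linalg.inv(T@w["mount"]))
E
```

```text
t: 0.93
tool_pos: [0.4845, 0.2203, 0.2183]
orientation: [-2.149, -2.291, 0.001]
force: [0.1, 0.7, 0.1]
opening: 0.0652
gripper_force: 0.0
t: 1.77
tool_pos: [0.5636, -0.0655, 0.218]
orientation: [-2.141, -2.297, 0.0]
force: [0.1, 1.1, -0.4]
opening: 0.0556
gripper_force: 0.0
[ 0.56356771 -0.06547623  0.21804882] [-2.14148734e+00 -2.29703046e+00  4.51171408e-04] [-2.06265704e-01  4.38694256e-02  1.58085417e+00  3.55138651e-04
  1.51801030e+00 -2.76343844e-01] 0.055598920009789346
```

View pics/w1.png

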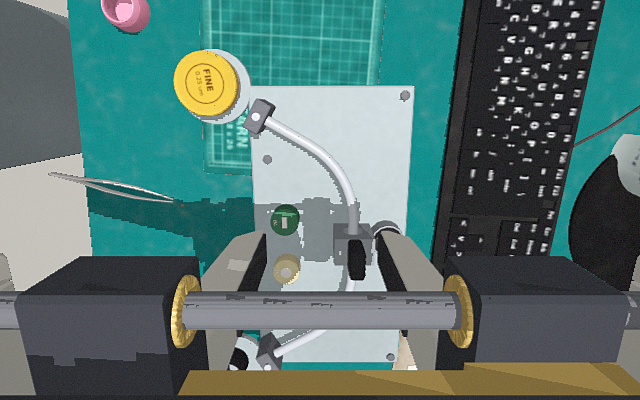

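The wrist view shows the fin (black) at about (357,260) between the fingers, the rod running under it, and the tin at the rail's left end (207,83).

```bash
python3 - <<'E'
from h import *
w=dict(np.load("w1.npz"))
im=cv2.imread("pics/w1.png");g=im.max(2)[232:288,340:375]
m=(g<40);ys,xs=np.nonzero(m);print(xs.min()+340,xs.max()+340,ys.min()+232,ys.max()+232)
for p in [(357,241),(357,260),(357,278)]:
    print(p,cast(w,p,.092).round(),cast(w,p,.075).round())
print("blockL",cast(w,(256,117),.05).round(),"blockR",cast(w,(271,350),.05).round())
for r in range(0,56,4): print("".join(".#"[int(v)] for v in m[r]))
E
```

```text
348 365 240 279
(357, 241) [ 597. -110.   92.] [ 599. -116.   75.]
(357, 260) [ 598. -128.   92.] [ 601. -135.   75.]
(357, 278) [ 600. -145.   92.] [ 602. -154.   75.]
blockL [499. -12.  50.] blockR [ 521. -259.   50.]
...................................
...................................
..........##########...............
.........##.##########.............
.........###############...........
........#################..........
........#########.##.#.###.........
........#########.###.###..........
........######.##.#######..........
.........#####.######.###..........
..........##########.####..........
...........##.###.##.####..........
...................................
...................................
```

```bash
python3 -m inch '[19,-34,0,0,60,37,-68,0,0,60,37,-68,-35,0,60,37,-68,-70,0,60,37,-68,-100,0,60,37,-68,-125,0,60,37,-68,-142,0,60,37,-68,-152,0,60,37,-68,-152,0,60,37,-68,-152,0,60]'; python3 - <<'E'
from plant import read_camera
import cv2
a=read_camera("wrist")["image"];b=read_camera("top")["image"][110:230,280:440]
cv2.imwrite("pics/w2.png",cv2.hconcat([cv2.resize(a,(400,250)),cv2.resize(b,(333,250))]))
E
```

```text
t: 2.65
tool_pos: [0.6011, -0.1316, 0.0669]
orientation: [-2.138, -2.302, 0.0]
force: [0.2, 0.2, 1.1]
opening: 0.056
gripper_force: 0.0
```

View pics/w2.png

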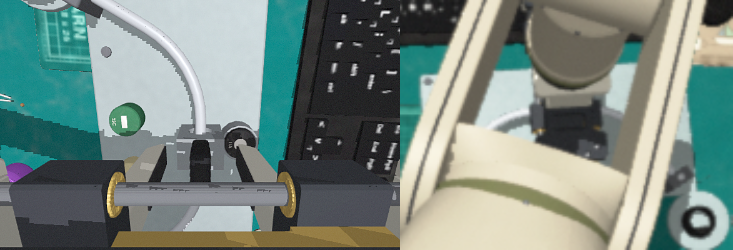

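The fin sits between the open fingers, with the cup just clear of the right one. Closing.

```bash
python3 -m inch '[0,-2,-3,0,40,0,-2,-3,0,10,0,-2,-3,0,5,0,-2,-3,0,5,0,-2,-3,0,5,0,-2,-3,0,5,0,-2,-3,0,5,0,-2,-3,0,5]' 25
python3 - <<'E'
import numpy as np
# path rel. start: carriage follows rod; s along rod from y0
yaw=np.radians(3.9);O=np.array([603.5,-139])
R=np.array([[np.cos(yaw),-np.sin(yaw)],[np.sin(yaw),np.cos(yaw)]])
def pose(s): # towards -y
    if s<30: p=(0,-s);a=0
    elif s<30+94.25: a=(s-30)/90;p=(-90+90*np.cos(a),-30-90*np.sin(a))
    else: a=np.pi/3;q=s-124.25;p=(-45-q*np.sin(a),-30-77.94-q*np.cos(a))
    return O+R@np.array(p),-np.degrees(a)
for s in list(range(-5,150,8))+[124.25+33]:
    p,a=pose(s);print(s,p.round(1),round(a,1))
E
```

```text
t: 3.42
tool_pos: [0.6009, -0.1348, 0.0637]
orientation: [-2.14, -2.3, 0.0]
force: [-0.3, 0.3, -0.2]
opening: 0.0136
gripper_force: 25.0
-5 [ 603.2 -134. ] -0.0
3 [ 603.7 -142. ] -0.0
11 [ 604.2 -150. ] -0.0
19 [ 604.8 -158. ] -0.0
27 [ 605.3 -165.9] -0.0
35 [ 605.7 -173.9] -3.2
43 [ 605.5 -181.9] -8.3
51 [ 604.5 -189.9] -13.4
59 [ 602.9 -197.7] -18.5
67 [ 600.5 -205.3] -23.6
75 [ 597.5 -212.7] -28.6
83 [ 593.8 -219.8] -33.7
91 [ 589.5 -226.6] -38.8
99 [ 584.7 -232.9] -43.9
107 [ 579.3 -238.8] -49.0
115 [ 573.3 -244.2] -54.1
123 [ 567. -249.] -59.2
131 [ 560.3 -253.5] -60.0
139 [ 553.7 -258. ] -60.0
147 [ 547.1 -262.4] -60.0
157.25 [ 538.6 -268.2] -60.0
```

```bash
python3 -m inch '[1,-7,0,0,5,2,-15,0,0,5,2,-23,0,0,5,3,-31,0,0,5,3,-39,0,-3,5,3,-47,0,-8,5,3,-51,0,-11,5,2,-55,0,-13,5,2,-55,0,-13,5]'
```

```text
t: 4.17
tool_pos: [0.6028, -0.1916, 0.0637]
orientation: [2.389, 2.039, -0.0]
force: [-1.1, -0.1, 1.0]
opening: 0.0138
gripper_force: 25.0
```

```bash
python3 -m inch '[-1,-6,0,-5,5,-3,-13,0,-10,5,-6,-21,0,-15,5,-10,-28,0,-20,5,-14,-35,0,-26,5,-14,-35,0,-26,5]'
```

```text
t: 4.67
tool_pos: [0.5884, -0.2264, 0.0637]
orientation: [2.788, 1.447, -0.001]
force: [-0.1, -0.2, 0.9]
opening: 0.0142
gripper_force: 25.0
```

```bash
python3 - <<'E'
from plant import robot,read_camera
import cv2
print(robot.read_state()["wrist_torque"])
a=read_camera("scene")["image"][130:330,240:500];b=read_camera("wrist")["image"]
cv2.imwrite("pics/s3.png",cv2.hconcat([cv2.resize(a,(390,300)),cv2.resize(b,(400,300))]))
E
```

```text
[-0.17478364  0.16658407 -0.01668608]
```

View pics/s3.png

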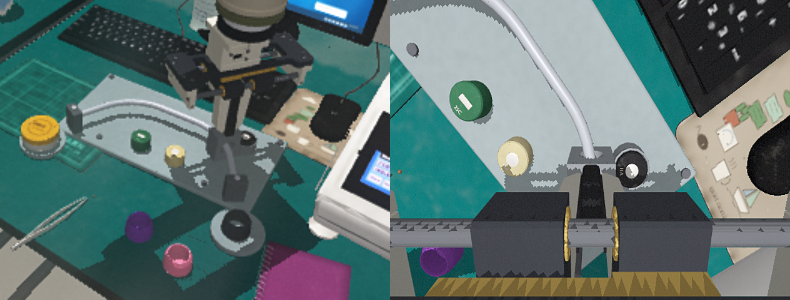

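The carriage follows the rod with negligible force, and the arm is clear of the microscope. The loupe is undisturbed on its pad at crop (237,225).

```bash
python3 -m inch '[-5,-6,0,-5,5,-10,-12,0,-10,5,-16,-18,0,-15,5,-22,-22,0,-20,5,-29,-27,0,-21,5,-36,-31,0,-21,5,-40,-34,0,-21,5,-43,-37,0,-21,5,-43,-37,0,-21,5]'
```

```text
t: 5.52
tool_pos: [0.5453, -0.2623, 0.0637]
orientation: [3.002, 0.925, -0.001]
force: [-0.6, -1.1, 1.2]
opening: 0.0138
gripper_force: 25.0
```

```bash
python3 -m inch '[-2,-1,0,0,5,-3,-2,0,0,5,-5,-3,0,0,5,-6,-4,0,0,5,-6,-4,0,0,5]';python3 -m inch '[-1,-1,0,0,5,-2,-1,0,0,5,-2,-1,0,0,5]'
```

```text
t: 5.93
tool_pos: [0.5398, -0.2658, 0.0637]
orientation: [3.003, 0.923, -0.0]
force: [0.1, 0.4, 2.0]
opening: 0.0142
gripper_force: 25.0
t: 6.18
tool_pos: [0.5378, -0.2669, 0.0637]
orientation: [3.003, 0.922, -0.0]
force: [-0.1, 0.6, 1.2]
opening: 0.014
gripper_force: 25.0
```

```bash
for i in 1 2 3; do python3 -m inch '[-1,-0.5,0,0,5,-1,-0.5,0,0,5]' | grep -E "tool_pos|^force"; done
```

```text
tool_pos: [0.5368, -0.2673, 0.0637]
force: [0.5, 0.5, 0.7]
tool_pos: [0.536, -0.2677, 0.0637]
force: [0.6, 1.5, 1.4]
tool_pos: [0.5358, -0.2677, 0.0637]
force: [6.7, 2.9, -1.1]
```

```bash
python3 -m inch '[-0.8,-0.5,0,0,5,-0.8,-0.5,0,0,5]'; python3 - <<'E'
from plant import robot,read_camera
import cv2
a=read_camera("scene")["image"][180:320,310:450];b=read_camera("wrist")["image"]
cv2.imwrite("pics/s4.png",cv2.hconcat([cv2.resize(a,(400,400)),cv2.resize(b,(400,400))]))
E
```

```text
t: 6.85
tool_pos: [0.5356, -0.2679, 0.0638]
orientation: [-3.003, -0.923, -0.005]
force: [7.4, 3.9, -1.1]
opening: 0.0139
gripper_force: 25.0
```

View pics/s4.png

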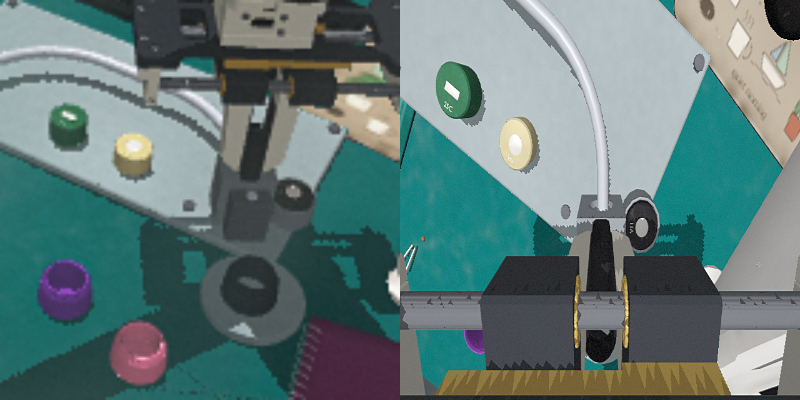

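The carriage is against the end block: the resisting force is about 8 N and it has stopped advancing. The loupe is still on its pad. Releasing and lifting.

```bash
python3 -m inch '[0,0,0,0,15,0,0,0,0,30,0,0,0,0,50,0,0,0,0,50,0,0,0,0,50,0,0,10,0,50,0,0,30,0,50,0,0,60,0,50,0,0,90,0,50,0,0,90,0,50]'; python3 -m inch '[0,0,40,0,50,-20,30,80,0,50,-50,70,80,0,50,-80,110,80,0,50,-100,150,80,0,50,-110,190,80,0,50,-120,230,80,0,50,-120,270,80,0,50,-120,270,80,0,50,-120,270,80,0,50]'; python3 - <<'E'
from plant import read_camera
from h import *
import cv2
t=read_camera("top");np.savez("top5.npz",K=t["K"],extrinsics=t["extrinsics"])
a=read_camera("scene")["image"][180:320,310:450];b=t["image"][130:250,335:455]
cv2.imwrite("pics/s5.png",cv2.hconcat([cv2.resize(a,(400,400)),cv2.resize(b,(400,400),interpolation=cv2.INTER_CUBIC)]))
E
```

```text
t: 7.78
tool_pos: [0.5374, -0.2709, 0.162]
orientation: [2.995, 0.92, 0.011]
force: [0.3, -0.2, 0.4]
opening: 0.0467
gripper_force: 0.0
t: 8.62
tool_pos: [0.4135, 0.005, 0.2347]
orientation: [-3.001, -0.928, -0.003]
force: [0.4, -0.5, 0.6]
opening: 0.0466
gripper_force: 0.0
```

View pics/s5.png

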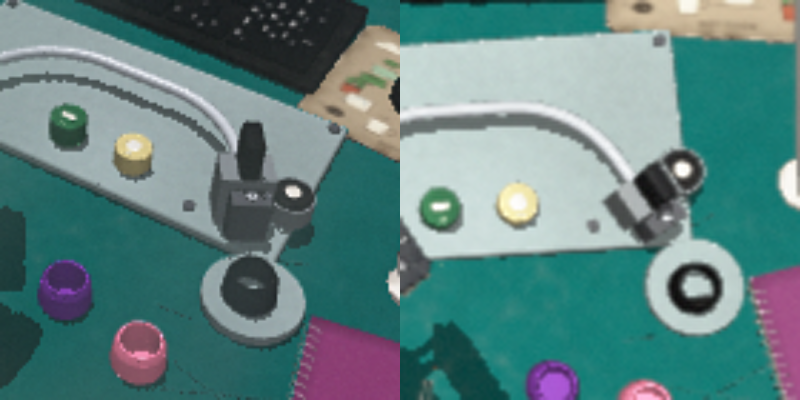

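The carriage is flush with the end block, with the specimen still in its cup. The loupe is unchanged at (423.5,216.4).

```bash
python3 -c "from plant import job;print(job.close_job())"
```

```text
the job is handed in; nothing more can be done
None
```

I slid the carriage along the rod to the loupe end, pressed it against the end block and let go. The loupe did not move, and the job was handed in after about 9 s of robot time; no verdict came back.

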